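Slide a wheel under a spring hold-down flap

TASK

Load the small wheel that lies in the lane of the checking fixture: press the fixture's long side paddle down with one fingertip so that the spring flap lifts, keep it down, and with the other fingertip push the wheel along the lane under the flap until it is fully home against the end stop. Only then let the paddle up, so that the flap closes onto the wheel and holds it, and move clear. Push only: do not lift or tip the wheel, and leave the loose parts round the fixture where they lie.

Things in the scene. Friction and masses are not known exactly. Their poses are not given: they have to be found in the camera images.
- fixture: Checking fixture fixed to the trolley; its pose differs from run to run. Grey base plate 230 x 92 x 6 mm with a straight wheel lane. Origin: under the middle of the lane, at trolley height; z up; +x along the lane from its open entry to the end stop; +y away from the paddle. Coordinates below (x, y, z in mm) are in this frame.
- lane (a point): Middle of the lane's open entry, on the plate's upper face: x -115, y 0, z 6. The lane is 61 mm wide (y -30.5 to +30.5), between two guide strips 6 mm wide with tops at z 14, and ends at the face of the end stop at x +103 (top at z 30).
- seat (a point): Point on the fixture where the wheel's centre is when the wheel is home against the end stop: x +75, y 0, z +17.
- hinge (a point): Middle of the hinge shaft (8 mm thick, y -42, z 36) that runs along x beside the whole lane, in a lug at each end (x -111 and +109, up to z 43). Flap and paddle are both fixed to this shaft and turn with it as one part (joint flap).
- flap (a joint): Turn of flap and paddle, rad, 0 to 0.85. 0: closed; grows as the paddle goes down and the flap rises; a spring closes it. The flap bars the wheel below about 0.25; 0.4 to 0.6 is well open. Let go over a seated wheel it rests on it at about 0.17. Pressing the paddle takes about 3 N at first and 6 to 10 N well open.
- flap_edge (a point): Corner of the flap's free edge nearest the entry; moves with the flap. The flap is a steel plate 3 mm thick from the shaft across the lane, covering x +69 to +99; closed, it slopes down to z 14 at the far strip. A seated wheel is covered only in part: its rear 22 mm stay outside, so the pushing finger need not go under the flap.
- paddle (a point): Middle of the paddle's upper face; moves with it. The paddle is a steel strip 195 mm long (x -130 to +65) and 26 mm wide along the lane's -y side. Pressed to 0.5 rad it lies level at z 15 between y -60 and -86. Two level fingertips at y -73 and y 0 then bear on it and stand behind the wheel; a tip can slide along it.
- paddle_outer (a point): Middle of the paddle's outer edge, moves with it. Released, the paddle leans up outward: outer edge at y -91, z 39, inner edge at y -68, z 27.
- wheel_center (a point): Centre of the loose wheel to load: a wheel with a yellow tyre lying flat in the lane (a larger wheel of the same kind lies elsewhere on the trolley), 56 mm across, 22 mm high, about 0.13 kg; the point is half-way up (z 17). It starts near the middle of the lane, between x -40 and 0.
- loose_block: Bystander: white nylon block 24 x 50 x 24 mm on the trolley beside the fixture; origin under its middle.
- loose_plate: Bystander: drilled steel bar with an upright stud, 34 x 82 x 57 mm, on the trolley to the right of the fixture; origin under its middle.
- loose_bolt: Bystander: hex bolt 78 mm long, 20 mm thick, lying on the trolley, to the right of the fixture; origin under its middle.
Things that resemble listed ones, but are neither listed nor needed, are in the scene too. What is shaped like the part that bears wheel_center but purple is not meant.

How it is judged:
On the way, in this order (a step that is already met when the one before it is completed fails the run):
1. a finger holds the paddle down and the flap open (joint above 0.25) while the wheel is still wholly outside the flap (value of joint flap above 0.25 rad and contact force between the fingers and flap above 0.5 N and x of wheel_center in the frame of fixture below 0.038 m), for 0.15 s.
2. with the flap still held open, the wheel has been pushed under it and is home against the end stop (value of joint flap above 0.25 rad and contact force between the fingers and flap above 0.5 N and x of wheel_center in the frame of fixture above 0.07 m), for 0.1 s.
At the end, for the whole second after the job is handed in: The wheel lies flat on the plate within 5 mm of touching the end stop (centre within 7 mm of the seat), at rest, and the released flap rests on it (joint between 0.1 and 0.25, pressing with more than 0.3 N); the robot touches nothing (x of wheel_center in the frame of fixture above 0.07 m and z of wheel_center in the frame of fixture between 0.014 and 0.02 m and horizontal distance between wheel_center and seat below 0.007 m and angle between wheel_center's own z axis and vertical below 0.08 rad and value of joint flap between 0.1 and 0.25 rad and contact force between flap and wheel above 0.3 N and linear speed of wheel below 0.02 m/s).
It fails at once if the wheel is lifted more than 8 mm off the plate (z of wheel_center in the frame of fixture above 0.025 m).
It fails at once if the wheel is tipped by more than 0.3 rad (angle between wheel_center's own z axis and vertical above 0.3 rad).
It fails at once if a loose part beside the fixture is moved more than 15 mm (distance of any of loose_block, loose_plate, loose_bolt from where it was at the start of the episode above 0.015 m).
It also fails if it takes over 40 s, if anything falls off the work surface, if the arm or the gripper's body presses on something with over 40 N, if the wrist force passes 120 N, or if a joint passes its speed limit or range.

ROBOT

A 7-joint arm with a two-finger parallel gripper is mounted at the origin on a cart in front of the work surface, level with it; the furniture and walls round the work are solid. World frame = base frame: x ahead of the robot, y to its left, z up, the work surface at z = 0. Lengths are in m, angles in rad, forces in N, time in s.
With the tool pointing down it reaches from about 0.35 to 0.9 m from the base axis. Payload 7.2 kg.
Tool frame: the origin (TCP) lies at the very end of the fingers, on their centre line; the grasp point (between the pads) lies pinch_z behind it (pinch_z is the distance from the TCP to the grasp point, in m); z points along the fingers, y is the direction in which the jaws open and shut (so a half turn about z gives the same grasp; the last joint's range is limited). The gripper opens to 85 mm and grips with 20 to 120 N. Pads are 22 mm wide; open, the fingers measure 114 mm over their backs; the gripper's body (76 mm by 85 mm) begins 54 mm behind the grasp point. The pads swing forward as they close: fully open they stand 13 mm farther back than shut.
Start: joints at [1.248, 0.411, -0.013, 1.596, 0.006, 1.134, -0.082], TCP at [0.158, -0.605, 0.195] pointing down, gripper open.
Joint ranges: [-2.95, 2.95], [-0.29, 1.99], [-1.47, 1.44], [0.14, 2.54], [-1.03, 4.17], [0.13, 1.85], [-2.86, 2.86]. Speed limits (rad/s): [2.39, 2.39, 3.01, 3.01, 3.14, 3.14, 3.14].

INTERFACE

Orientations are given as a rotation vector (axis times angle).
In Python, from plant import read_state, camera, camera_model, hand_in, pinch_z gives the robot as it stands.
- The arm moves only by the tool drive_tool, never from a script. Its argument "commands" is a list of rows, each a list of 3 entries, a list of its own where there are three numbers: the shift along the tool's x, y, z in m, then the turn about the tool's z in degrees, then the opening, from 0 (shut) to 1 (fully open). In form: [[[dx, dy, dz], twist, claw], ...]. A call has 1 to 10 rows; each row shifts and turns the pose as measured when the row begins, along the tool's axes as they then stand; what a row does not reach is not made up. A row lasts 1/8 s, in which the tool goes at most 62.5 mm and 10.7 degrees, less where a joint would pass 70% of its speed; a pose out of reach is approached as far as the arm can. A call is refused whole if a number of a shift passes 0.0625 or a number of a turn 10.7, either way. A call with a gripper value outside its range is refused whole. The fingers move at their own pace and stop on an object; "force" is the grip in N (left out, the last holds). Time passes only in rows, so rows that do not move let the fingers close. It gives the time, the measured TCP pose, the force and the opening at its end, in the units of the state.
- read_state(): the state, without advancing time (a new reading comes with each control period).
- camera(name): name is "scene" or "top" or "wrist"; returns the picture (384x512x3 uint8, red, green, blue); there is no depth.
- camera_model(name): a dict with "vfov" (degrees; the focal length in pixels is half the picture's height over the tangent of half this angle, whatever the lens; pixels are square), "cx", "cy" (the principal point, pixels), "R" (3x3) and "t" (3): a world point X has camera coordinates R X + t. Camera axes: x right, y down, z forward; pixel columns grow to the right and rows downward; lengths in m; the calibration is good to about 2 mm. A picture is of the moment at which its call begins: read the wrist's pose just before it. camera_model takes no time and is no camera call; for the wrist camera it gives the pose at the moment of the call.
- hand_in(): hands the job in, once; it reports no verdict.
The state is a dict: "time_s": time; "joint_pos": joint angles; "qd": joint speeds; "joint_efforts": joint torques, N m; "tool_pos": TCP position; "orientation": TCP orientation; "ft_force": force on the tool from outside, world axes, zero at the start; "wrist_torque": the same for the moment, N m; "width": finger opening in m.
Only numpy, scipy, OpenCV 4.12 (cv2) and the standard library are available. Lean on these libraries where they do the work, as an engineer would, in place of code of your own. Each camera call takes 0.05 s, during which the arm holds its last target.

## Working session

There is one attempt and no reset: what is moved stays moved. The work goes in short steps, Python scripts to look and compute and a tool call to move; the robot and the scene stay as the last step left them, time stands still between calls to the robot, and variables do not carry over. Pictures are saved under pics/ and viewed, and the job is handed in when it is done.

Besides the shell and the picture viewer there is one more tool, called after ">>>" by a JSON object that holds its "method" and its "body", one argument or row to a line. drive_tool: Moves the arm, as the interface text tells. Its arguments: {"type":"object","properties":{"commands":{"type":"array","items":{"type":"array"}},"force":{"type":"number"}},"required":["commands"]}

```bash
mkdir -p pics; python3 - <<'E'
from plant import *
import cv2,numpy as np
s=read_state(); print(s, pinch_z)
for n in("scene","top","wrist"):
    m=camera_model(n); print(n,m)
    cv2.imwrite(f"pics/{n}0.png",camera(n)[:,:,::-1])
E
```

```text
{'time_s': 0.0, 'joint_pos': array([ 1.24779275,  0.41192837, -0.01275419,  1.59704156,  0.00560416,
        1.13429307, -0.08220126]), 'qd': array([-0.00073199,  0.00128591,  0.00044317,  0.00064398,  0.00058497,
       -0.00130254,  0.001362  ]), 'joint_efforts': array([-1.20869925e-03, -6.00622272e+01,  6.81450907e-01, -2.99403030e+01,
        1.38034037e-02,  1.07404031e-02,  1.09490179e-05]), 'tool_pos': array([ 0.15737385, -0.6042893 ,  0.19383617]), 'orientation': array([-3.11452625e+00, -3.99058029e-01,  4.85517298e-04]), 'ft_force': array([ 0.15638408,  0.25030224, -0.46040313]), 'wrist_torque': array([0.01279346, 0.01670933, 0.0275872 ]), 'width': 0.08539422793009173} 0.0187
scene {'vfov': 45.40550293596415, 'cx': 252.43919269970598, 'cy': 191.86420978156966, 'R': array([[ 0.65763304, -0.7531681 , -0.01601871],
       [-0.41023312, -0.34020107, -0.8461513 ],
       [ 0.63184459,  0.56302845, -0.53270196]]), 't': array([-0.24906489,  0.31743876,  0.49529875])}
top {'vfov': 46.272475314674125, 'cx': 255.35571623435027, 'cy': 191.1939270584273, 'R': array([[-0.01132523, -0.99989287,  0.00927254],
       [-0.9868364 ,  0.0096803 , -0.16143178],
       [ 0.16132472, -0.01097874, -0.98684031]]), 't': array([0.13138929, 0.55246905, 1.02828071])}
wrist {'vfov': 70.22271996642625, 'cx': 250.4139172652988, 'cy': 187.0253446390563, 'R': array([[ 0.25161098, -0.96782796, -0.00098043],
       [-0.92094568, -0.23973399,  0.30722414],
       [-0.29757516, -0.07639804, -0.95163668]]), 't': array([-0.62374894, -0.04116176,  0.37968487])}
```

View pics/scene0.png

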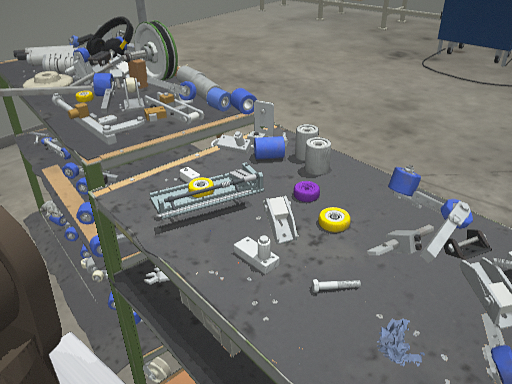

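View pics/top0.png

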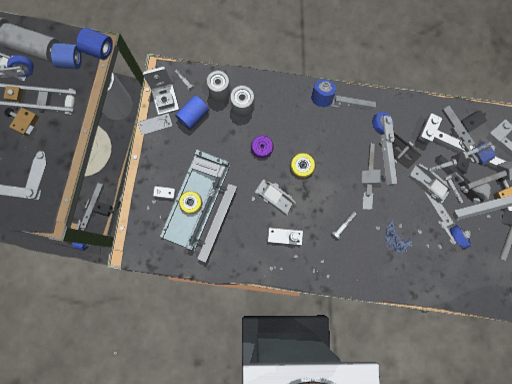

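View pics/wrist0.png

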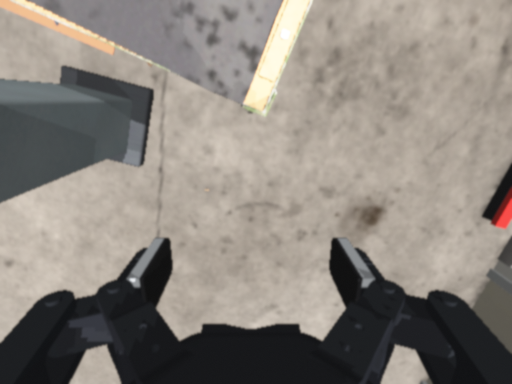

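```bash
python3 - <<'E'
import cv2
a=cv2.imread("pics/top0.png")[140:275,140:260]
cv2.imwrite("pics/topc.png",cv2.resize(a,None,fx=4.4,fy=4.4,interpolation=cv2.INTER_CUBIC))
a=cv2.imread("pics/scene0.png")[150:245,140:280]
cv2.imwrite("pics/scc.png",cv2.resize(a,None,fx=5.5,fy=5.5,interpolation=cv2.INTER_CUBIC))
E
```

```text
(no output)
```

View pics/topc.png

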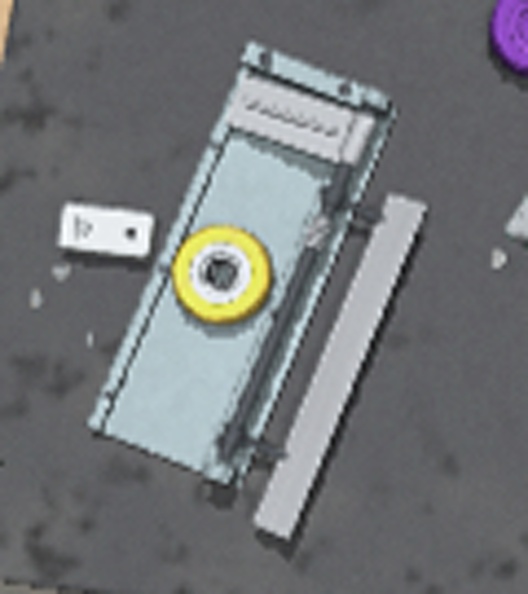

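View pics/scc.png

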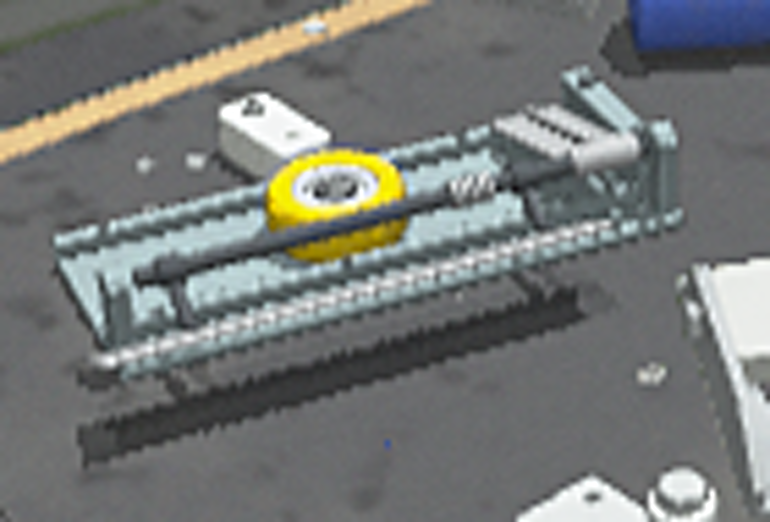

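```bash
cat > h.py <<'E'
import numpy as np,cv2
from plant import *
def ray(m,u,v,z):
    f=192/np.tan(np.radians(m['vfov'])/2)
    d=np.array([(u-m['cx'])/f,(v-m['cy'])/f,1.]); R=np.array(m['R']);t=np.array(m['t'])
    c=-R.T@t; d=R.T@d
    return c+d*(z-c[2])/d[2]
def proj(m,X):
    f=192/np.tan(np.radians(m['vfov'])/2)
    c=np.array(m['R'])@np.array(X)+np.array(m['t']); return c[0]/c[2]*f+m['cx'],c[1]/c[2]*f+m['cy']
E
python3 - <<'E'
from h import *
m=camera_model("top")
P={}
for n,u,v,z in [("entry+y",92,427,.006),("end+y",248,45,.03),("end-y",393,105,.006),("entry-y",232,485,.006),("padL entry",272,530,.035),("pad out far",427,207,.039),("pad in far",388,196,.027),("pad out near",292,540,.039),("pad in near",252,523,.027),("wheel",222,273,.028),("endstopface?",300,150,.014)]:
    P[n]=ray(m,140+(u-2)/4.4,140+(v-2)/4.4,z); print(n,P[n].round(4))
d=P["end-y"]-P["entry-y"];print(np.linalg.norm(d[:2]),np.degrees(np.arctan2(d[1],d[0])))
d=P["end+y"]-P["entry+y"];print(np.linalg.norm(d[:2]),np.degrees(np.arctan2(d[1],d[0])))
d=P["entry+y"]-P["entry-y"];print(np.linalg.norm(d[:2]),np.degrees(np.arctan2(d[1],d[0]))-90)
d=P["pad out far"]-P["pad out near"];print(np.linalg.norm(d[:2]),np.degrees(np.arctan2(d[1],d[0])))
d=P["pad in far"]-P["pad in near"];print(np.linalg.norm(d[:2]),np.degrees(np.arctan2(d[1],d[0])))
# blob-based
a=cv2.imread("pics/top0.png").astype(int)
y=((a[:,:,2]>150)&(a[:,:,0]<90)&(a[:,:,1]>120)).astype(np.uint8)
n,l,st,c=cv2.connectedComponentsWithStats(y)
for i in range(1,n):
  if st[i,4]>40: 
    x0,y0,w,h,ar=st[i]; print(st[i],c[i],ray(m,x0+w/2-.5,y0+h/2-.5,.022))
E
```

```text
entry+y [0.4507 0.3568 0.006 ]
end+y [0.6605 0.27   0.03  ]
end-y [0.631  0.1905 0.006 ]
entry-y [0.418  0.2793 0.006 ]
padL entry [0.393 0.254 0.035]
pad out far [0.5663 0.1704 0.039 ]
pad in far [0.5748 0.1923 0.027 ]
pad out near [0.3876 0.2429 0.039 ]
pad in near [0.3969 0.2656 0.027 ]
wheel [0.5326 0.2832 0.028 ]
endstopface? [0.6038 0.2423 0.014 ]
0.23077733423075641 -22.63906657272002
0.22712642002238892 -22.463737094618548
0.0841023513245243 -22.81688476947528
0.19287408623494498 -22.068484238185192
0.19238358546079026 -22.399913188043374
[ 10 108  25  25 251] [ 21.85657371 120.53386454] [0.74274994 0.70419917 0.022     ]
```

```bash
python3 - <<'E'
from h import *
from scipy.optimize import least_squares
m=camera_model("top")
pts=[(427,207,65,-91,39),(388,196,65,-68,27),(292,540,-130,-91,39),(252,523,-130,-68,27),(92,427,-115,None,6),(393,105,115,None,6),(232,485,-115,None,6)]
W=[(ray(m,140+(u-1.7)/4.4,140+(v-1.7)/4.4,z/1000),X,Y) for u,v,X,Y,z in pts]
def inv(p,w):
    c,s=np.cos(p[2]),np.sin(p[2]); d=w[:2]-p[:2]; return np.array([c*d[0]+s*d[1],-s*d[0]+c*d[1]])*1000
def res(p):
    r=[]
    for w,X,Y in W:
        q=inv(p,w); r.append(q[0]-X); 
        if Y is not None:r.append(q[1]-Y)
    return r
s=least_squares(res,[.54,.28,-.39]);p=s.x;print(p,np.degrees(p[2]),np.round(s.fun,1))
np.save("fix.npy",p)
for n,u,v,z in [("e+y",92,427,6),("end-y",393,105,6),("en-y",232,485,6),("wheel",222,273,28)]:
    print(n,inv(p,ray(m,140+(u-1.7)/4.4,140+(v-1.7)/4.4,z/1000)).round(1))
a=cv2.imread("pics/top0.png");h=cv2.cvtColor(a,cv2.COLOR_BGR2HSV)
y=cv2.inRange(h,(20,150,100),(35,255,255))
n,l,st,c=cv2.connectedComponentsWithStats(y)
for i in range(1,n):
  if st[i,4]>40:
    x0,y0,w,hh,ar=st[i]; q=ray(m,x0+w/2-.5,y0+hh/2-.5,.024);print(st[i],q,inv(p,q))
# overlay
c,s_=np.cos(p[2]),np.sin(p[2])
def f2w(X,Y,Z): return [p[0]+(c*X-s_*Y)/1000,p[1]+(s_*X+c*Y)/1000,Z/1000]
for nm,box in(("top",(140,140,260,275,4.4)),("scene",(140,150,280,245,5.5))):
    im=cv2.imread(f"pics/{nm}0.png");x0,y0,x1,y1,k=box
    im=cv2.resize(im[y0:y1,x0:x1],None,fx=k,fy=k,interpolation=cv2.INTER_CUBIC);M=camera_model(nm)
    def L(a,b,col):
        A,B=[tuple(int(round(v)) for v in ((proj(M,f2w(*q))[0]-x0+.5)*k,(proj(M,f2w(*q))[1]-y0+.5)*k)) for q in(a,b)]
        cv2.line(im,A,B,col,1)
    for y in(-30.5,30.5): L((-115,y,6),(103,y,6),(0,0,255))
    L((-115,-30.5,6),(-115,30.5,6),(0,0,255));L((103,-30.5,30),(103,30.5,30),(0,0,255))
    L((-111,-42,36),(109,-42,36),(255,0,255))
    L((-130,-91,39),(65,-91,39),(0,160,0));L((-130,-68,27),(65,-68,27),(0,160,0))
    cv2.imwrite(f"pics/ov_{nm}.png",im)
E
```

```text
[ 0.54195929  0.27861858 -0.39085207] -22.394174163523466 [-1.3  0.  -1.8  0.5  0.8 -1.1  0.8  0.5  0.7  0.8  0.1]
e+y [-114.3   37.3]
end-y [115.8 -47.8]
en-y [-114.9  -46.8]
wheel [-10.5   0.5]
[182 194  19  19  44] [0.5297325  0.28131758 0.024     ] [-12.33295702  -2.16266173]
```

View pics/ov_top.png

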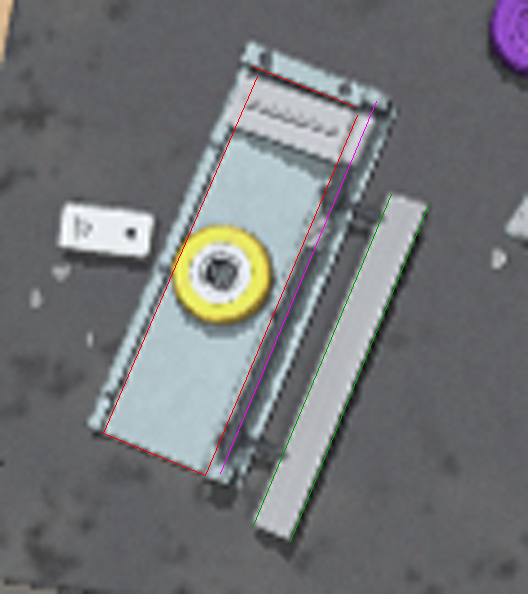

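View pics/ov_scene.png

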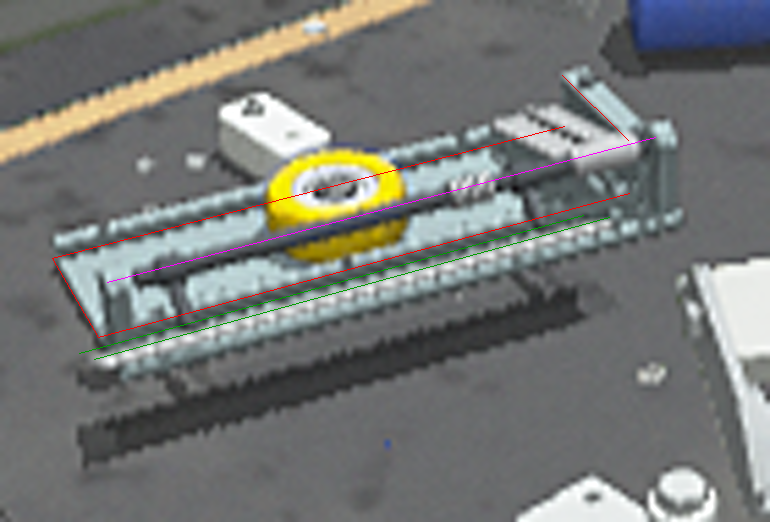

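The thing to load could be confused with three others in the top view:
- Small yellow wheel in the lane, at (190,202).
- Larger yellow wheel, at (303,165).
- Purple wheel, at (262,146).
- A further yellow one on the left shelf, at (22,120).

I choose (190,202). The close crop shows it lying between the guide strips, with the flap at (208,165) and the paddle at (218,223). The fixture frame is at about (0.542, 0.279) with yaw −22.4°, and the wheel is at x ≈ −11.

>>> {"method": "drive_tool", "body": {
  "commands": [
    [[0.05,0,0],9.25,0.69],
    [[0.05,-0.02,0],9.25,0.69],
    [[0.05,-0.04,0],9.25,0.69],
    [[0.03,-0.05,0],9.25,0.69],
    [[0,-0.06,0],0,0.69],
    [[0,-0.06,0],0,0.69],
    [[0,-0.06,0],0,0.69],
    [[0,-0.06,0],0,0.69],
    [[0,-0.06,0],0,0.69],
    [[0,-0.06,0],0,0.69]
  ]
}}

```text
time_s: 1.4
tool_pos: [0.4978, -0.1529, 0.1907]
orientation: [-3.071, 0.659, 0.006]
ft_force: [1.1, -1.1, 0.5]
width: 0.0592
```

```bash
cat >> h.py <<'E'
from scipy.spatial.transform import Rotation as Ro
FX=np.load("fix.npy")
def tofix(X):
    d=np.array(X[:2])-FX[:2];c,s=np.cos(FX[2]),np.sin(FX[2]);return np.array([c*d[0]+s*d[1],-s*d[0]+c*d[1],X[2]])*1000
def st():
    s=read_state();R=Ro.from_rotvec(s['orientation']).as_matrix()
    print("t",round(s['time_s'],2),"fix",tofix(s['tool_pos']).round(1),"yawerr",round(np.degrees(np.arctan2(R[1,0],R[0,0])-FX[2]),2),"tilt xyz",R[:,2].round(3),"F",s['ft_force'].round(1),"w",round(s['width'],4),"q",s['joint_pos'].round(2))
    return s
E
python3 -c "from h import *;st()"
```

```text
t 1.4 fix [ 123.5 -415.8  190.7] yawerr -1.84 tilt xyz [-0.004  0.002 -1.   ] F [ 1.1 -1.1  0.5] w 0.0592 q [ 0.32  0.25 -0.14  1.84  0.04  1.06 -1.83]
```

>>> {"method": "drive_tool", "body": {
  "commands": [
    [[-0.025,-0.05,0],-1.8,0.69],
    [[-0.025,-0.05,0],0,0.69],
    [[-0.025,-0.05,0],0,0.69],
    [[-0.025,-0.05,0],0,0.69],
    [[-0.025,-0.05,0],0,0.69],
    [[-0.025,-0.05,0],0,0.69],
    [[-0.025,-0.05,0],0,0.69],
    [[0,0,0],0,0.69]
  ]
}}

```text
time_s: 2.4
tool_pos: [0.468, 0.2557, 0.191]
orientation: [-3.081, 0.597, 0.006]
ft_force: [-0.7, -0.3, -0.1]
width: 0.0587
```

```bash
python3 -c "
from h import *
st();cv2.imwrite('pics/w1.png',camera('wrist')[:,:,::-1])"
```

```text
t 2.4 fix [-59.7 -49.4 191. ] yawerr 0.47 tilt xyz [-0.003  0.004 -1.   ] F [-0.7 -0.3 -0.1] w 0.0587 q [-0.27  0.29 -0.39  1.8   0.12  1.07 -2.65]
```

View pics/w1.png

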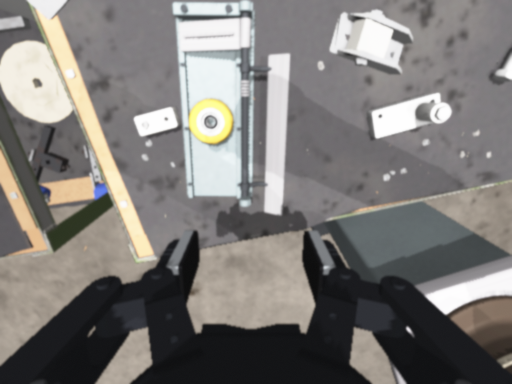

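The wrist view shows the fixture squarely ahead: wheel at (211,121), paddle at columns 267–290, flap at (212,35). I'll refine the pose with it.

```bash
python3 - <<'E'
from h import *
m=camera_model("wrist")
for n,u,v,z in [("pad out far",290,54,.039),("pad in far",270,53,.027),("pad out near",281,215,.039),("pad in near",263,213,.027),("plate e+y",190,197,.006),("plate end+y",174,2,.03),("plate entry -y",252,204,.006),("shaft mid",245,110,.036)]:
    print(n,tofix(ray(m,u,v,z)).round(1))
a=cv2.imread("pics/w1.png");h=cv2.cvtColor(a,cv2.COLOR_BGR2HSV)
y=cv2.inRange(h,(20,150,100),(35,255,255));y=cv2.morphologyEx(y,cv2.MORPH_CLOSE,np.ones((9,9)))
n,l,s,c=cv2.connectedComponentsWithStats(y)
for i in range(1,n):
  if s[i,4]>100: print(s[i],tofix(ray(m,s[i,0]+s[i,2]/2-.5,s[i,1]+s[i,3]/2-.5,.02)))
b=a[0:225,120:320];cv2.imwrite("pics/w1c.png",cv2.resize(b,None,fx=2.6,fy=2.6,interpolation=cv2.INTER_CUBIC))
E
```

```text
pad out far [ 65.9 -95.2  39. ]
pad in far [ 68.5 -73.9  27. ]
pad out near [-126.8  -92.9   39. ]
pad in near [-129.2  -69.7   27. ]
plate e+y [-114.2   33.2    6. ]
plate end+y [117.2  30.5  30. ]
plate entry -y [-124.5  -54.8    6. ]
shaft mid [  6.3 -45.6  36. ]
```

View pics/w1c.png

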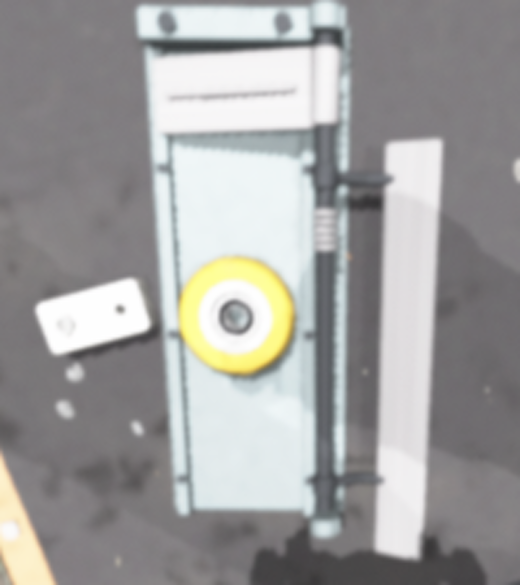

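```bash
python3 - <<'E'
import numpy as np
p=np.load("fix.npy");c,s=np.cos(p[2]),np.sin(p[2])
p[:2]+=np.array([-s,c])*-.0025; p[2]-=np.radians(.7); np.save("fix.npy",p)
from h import *
m=camera_model("wrist"); st(); print("wheel",tofix(ray(m,210.5,121,.028)), tofix(ray(camera_model("top"),190,201.7,.028)))
E
```

```text
t 2.45 fix [-57.3 -50.  190.7] yawerr 0.99 tilt xyz [-0.003  0.002 -1.   ] F [ 0.3 -0.3  0.3] w 0.059 q [-0.26  0.29 -0.39  1.8   0.12  1.08 -2.65]
wheel [-7.17696637 -0.86544537 28.        ] [-10.66195871   2.97812119  28.        ]
```

>>> {"method": "drive_tool", "body": {
  "commands": [
    [[-0.002,-0.011,0.05],1.2,0.69],
    [[0,0,0.05],0,0.69],
    [[0,0,0.02],0,0.69],
    [[0,0,0],0,0.69]
  ]
}}

```text
time_s: 2.95
tool_pos: [0.4734, 0.2579, 0.0679]
orientation: [3.073, -0.646, -0.002]
ft_force: [-0.0, 0.3, -0.2]
width: 0.0589
```

```bash
python3 -c "
from h import *
st();cv2.imwrite('pics/w2.png',camera('wrist')[:,:,::-1])
a=camera('scene')[:,:,::-1];cv2.imwrite('pics/s2.png',cv2.resize(a[100:260,110:310],None,fx=4,fy=3.7,interpolation=cv2.INTER_CUBIC))"
```

```text
t 2.95 fix [-54.9 -43.5  67.9] yawerr -0.64 tilt xyz [-0.001 -0.001 -1.   ] F [-0.   0.3 -0.2] w 0.0589 q [-0.31  0.44 -0.35  1.91  0.2   0.82 -2.76]
```

View pics/w2.png

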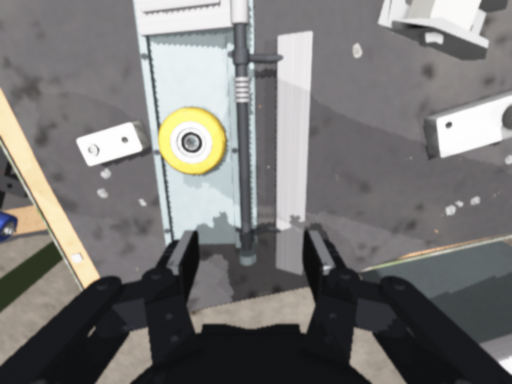

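View pics/s2.png

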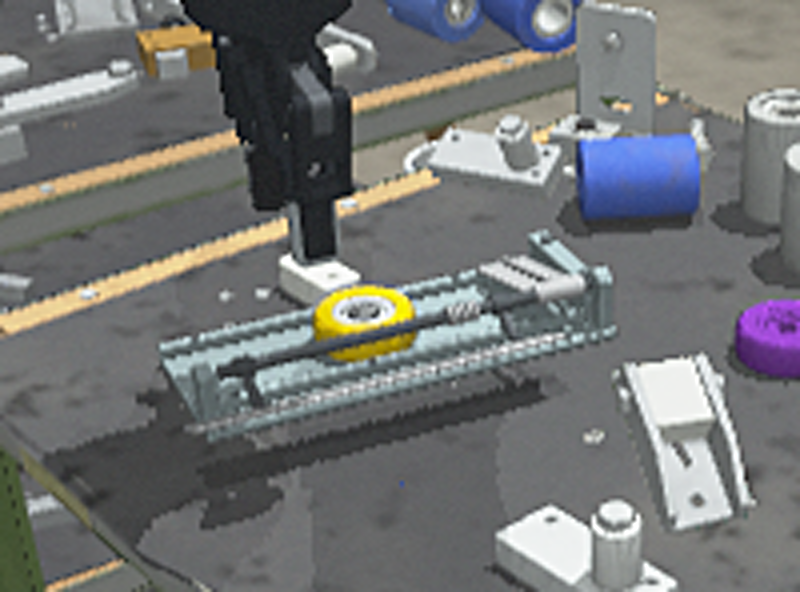

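```bash
python3 - <<'E'
from h import *
m=camera_model("wrist")
for n,u,v,z in [("pad out far",313,31,.039),("pad in far",278,34,.027),("pad out near",303,274,.039),("pad in near",275,271,.027),("shaft far",239,40,.036),("shaft near",247,245,.036),("wheel",192,140,.028),("wheelhub",191,142,.028)]:
    print(n,tofix(ray(m,u,v,z)).round(1))
for n,q in [("fingerL",(188,235)),("fingerR",(313,235))]: print(n,tofix(ray(m,*q,.075)))
E
```

```text
pad out far [ 66.5 -86.7  39. ]
pad in far [ 67.4 -63.9  27. ]
pad out near [-127.7  -89.    39. ]
pad in near [-132.7  -64.9   27. ]
shaft far [ 62.2 -35.9  36. ]
shaft near [-99.4 -39.   36. ]
wheel [-8.1  4.1 28. ]
wheelhub [-9.7  5.  28. ]
fingerL [-68.64729087   1.96330838  75.        ]
fingerR [-69.65420292 -86.80329201  75.        ]
```

```bash
python3 - <<'E'
import numpy as np
p=np.load("fix.npy");p[2]+=np.radians(.7);c,s=np.cos(p[2]),np.sin(p[2])
p[:2]+=np.array([-s,c])*.003;  np.save("fix.npy",p)
from h import *
st();m=camera_model("wrist");print(tofix(ray(m,192,140,.028)))
E
```

```text
t 3.05 fix [-54.9 -44.4  69.7] yawerr -1.34 tilt xyz [ 0.002  0.001 -1.   ] F [0.2 0.  0.1] w 0.059 q [-0.31  0.44 -0.35  1.91  0.2   0.82 -2.76]
[-8.04153701  1.1581478  28.        ]
```

>>> {"method": "drive_tool", "body": {
  "commands": [
    [[-0.009,-0.009,0.01],-1.4,0.69],
    [[0,0,0.01],0,0.69],
    [[0,0,0.008],0,0.69],
    [[0,0,0],0,0.69]
  ]
}}

```text
time_s: 3.55
tool_pos: [0.4713, 0.2723, 0.0425]
orientation: [-3.079, 0.606, -0.008]
ft_force: [-0.1, -1.0, -0.0]
width: 0.059
```

```bash
python3 -c "
from h import *
st();a=camera('scene')[:,:,::-1];cv2.imwrite('pics/s3.png',cv2.resize(a[150:250,130:280],None,fx=5,fy=5,interpolation=cv2.INTER_CUBIC))"
```

```text
t 3.55 fix [-62.9 -33.3  42.5] yawerr 0.14 tilt xyz [ 0.006  0.003 -1.   ] F [-0.1 -1.  -0. ] w 0.059 q [-0.35  0.48 -0.34  1.93  0.23  0.76 -2.78]
```

View pics/s3.png

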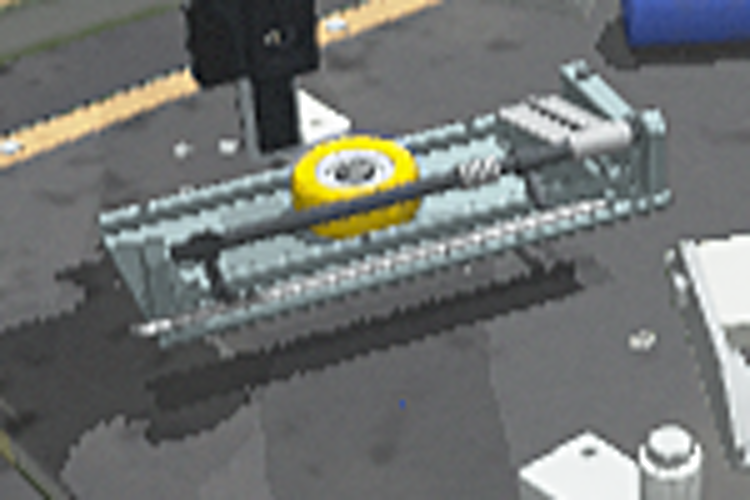

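```bash
python3 -c "
from h import *
M=camera_model('scene');p=FX;c,s=np.cos(p[2]),np.sin(p[2])
f=lambda X,Y,Z:[p[0]+(c*X-s*Y)/1000,p[1]+(s*X+c*Y)/1000,Z/1000]
for q in [(-63,3.5,46),(-63,-70,46),(-63,3.5,90),(-63,-70,90),(-130,-91,39),(65,-91,39),(-8,1,28)]:
    u,v=proj(M,f(*q));print(q,round((u-129.5)*5),round((v-149.5)*5), round(u),round(v))
cv2.imwrite('pics/s3f.png',camera('scene')[:,:,::-1]);cv2.imwrite('pics/t3.png',camera('top')[:,:,::-1])
st()
"
```

```text
(-63, 3.5, 46) 225 152 174 180
(-63, -70, 46) 284 237 186 197
(-63, 3.5, 90) 213 58 172 161
(-63, -70, 90) 274 140 184 177
(-130, -91, 39) 135 325 157 215
(65, -91, 39) 603 196 250 189
(-8, 1, 28) 355 160 200 182
t 3.7 fix [-62.4 -32.9  43.3] yawerr 0.12 tilt xyz [ 0.007  0.004 -1.   ] F [0.6 0.1 0.2] w 0.0591 q [-0.35  0.48 -0.34  1.93  0.23  0.76 -2.78]
```

View pics/s3f.png

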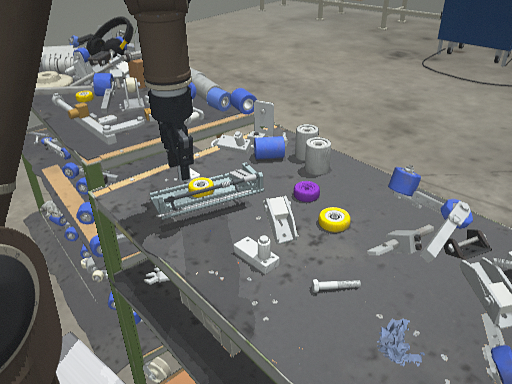

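View pics/t3.png

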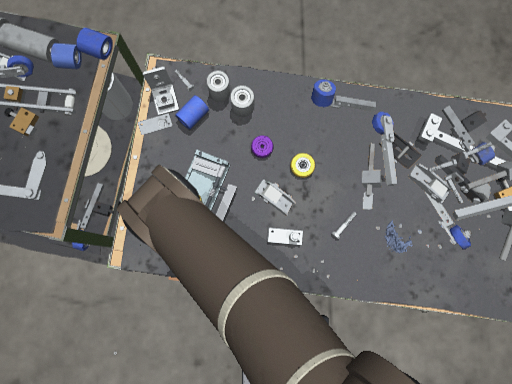

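```bash
python3 -c "
from h import *
s=st();R=Ro.from_rotvec(s['orientation']).as_matrix();M=camera_model('wrist')
cv2.imwrite('pics/w3.png',camera('wrist')[:,:,::-1])
for dz in(0,-.02,-.04,-.06):
  for y in(-.0295,.0295):
    X=s['tool_pos']+R@np.array([0,y,dz]);print(dz,y,np.round(proj(M,X)),(M['R']@X+M['t'])[2])
"
```

```text
t 3.7 fix [-62.4 -32.9  43.3] yawerr 0.12 tilt xyz [ 0.007  0.004 -1.   ] F [0.6 0.1 0.2] w 0.0591 q [-0.35  0.48 -0.34  1.93  0.23  0.76 -2.78]
0 -0.0295 [208. 213.] 0.19445247525898948
0 0.0295 [291. 213.] 0.19448381390366876
-0.02 -0.0295 [204. 225.] 0.17541664289999953
-0.02 0.0295 [296. 225.] 0.1754479815446788
-0.04 -0.0295 [198. 241.] 0.15638081054100955
-0.04 0.0295 [301. 240.] 0.15641214918568885
-0.06 -0.0295 [191. 260.] 0.1373449781820196
-0.06 0.0295 [308. 260.] 0.13737631682669893
```

View pics/w3.png

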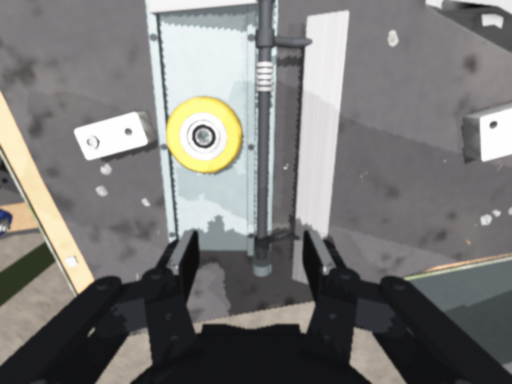

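Both views put the visible fingertips about 40 mm above the reported TCP height: scene tip at (184,180), wrist tips at (197,231) and (304,231). I'll descend in small steps and watch the force.

>>> {"method": "drive_tool", "body": {
  "commands": [
    [[0,0.004,0.005],0,0.69],
    [[0,0,0.006],0,0.69],
    [[0,0,0.004],0,0.69],
    [[0,0,0],0,0.69]
  ]
}}

```text
time_s: 4.25
tool_pos: [0.4707, 0.2683, 0.0275]
orientation: [-3.077, 0.607, -0.01]
ft_force: [0.5, -0.7, -0.2]
width: 0.0587
```

```bash
python3 -c "
from h import *
st();a=camera('scene')[:,:,::-1];cv2.imwrite('pics/s4.png',cv2.resize(a[150:250,130:280],None,fx=5,fy=5,interpolation=cv2.INTER_CUBIC))"
```

```text
t 4.25 fix [-62.  -37.2  27.5] yawerr 0.08 tilt xyz [ 0.007  0.004 -1.   ] F [ 0.5 -0.7 -0.2] w 0.0587 q [-0.35  0.5  -0.33  1.95  0.24  0.73 -2.78]
```

View pics/s4.png

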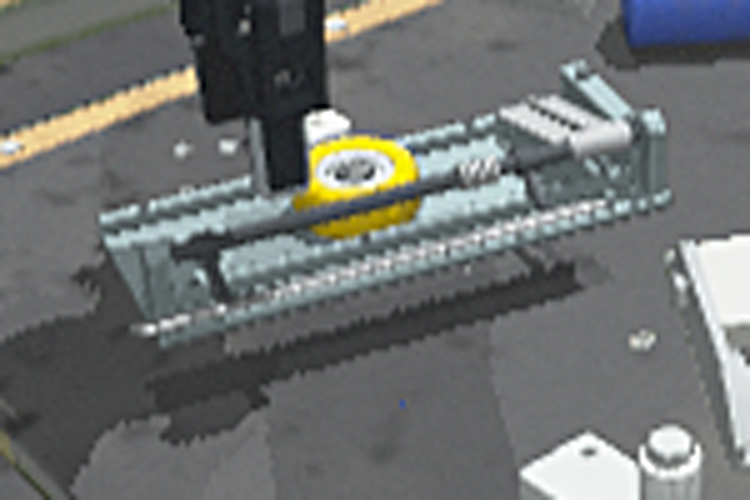

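>>> {"method": "drive_tool", "body": {
  "commands": [
    [[0,0,0.005],0,0.69],
    [[0,0,0.005],0,0.69],
    [[0,0,0],0,0.69]
  ]
}}

```text
time_s: 4.68
tool_pos: [0.4709, 0.2686, 0.0171]
orientation: [-3.077, 0.607, -0.011]
ft_force: [-0.3, 0.3, 0.4]
width: 0.0587
```

```bash
python3 -c "
from h import *
st();a=camera('scene')[:,:,::-1];cv2.imwrite('pics/s5.png',cv2.resize(a[150:250,130:280],None,fx=5,fy=5,interpolation=cv2.INTER_CUBIC))"
```

```text
t 4.67 fix [-61.8 -36.8  17.1] yawerr 0.08 tilt xyz [ 0.008  0.004 -1.   ] F [-0.3  0.3  0.4] w 0.0587 q [-0.36  0.51 -0.32  1.95  0.24  0.71 -2.79]
```

View pics/s5.png

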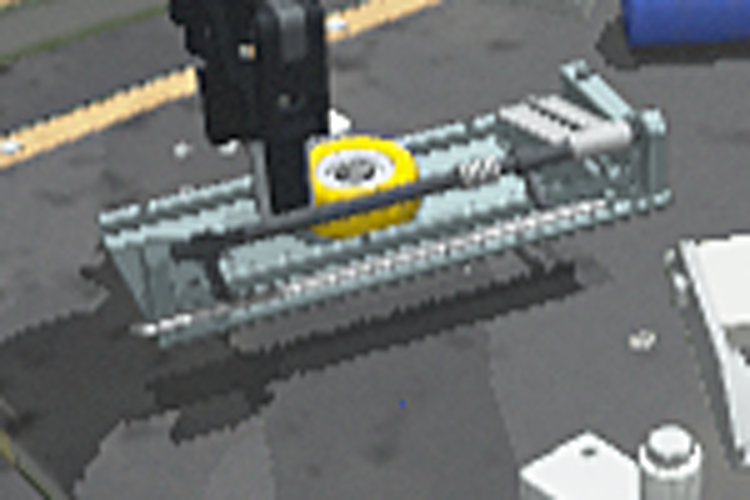

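>>> {"method": "drive_tool", "body": {
  "commands": [
    [[0,0,0.006],0,0.69],
    [[0,0,0.006],0,0.69],
    [[0,0,0.006],0,0.69],
    [[0,0,0],0,0.69]
  ]
}}

```text
time_s: 5.22
tool_pos: [0.4712, 0.2687, -0.0021]
orientation: [-3.077, 0.607, -0.011]
ft_force: [-0.2, -0.2, 0.1]
width: 0.0591
```

```bash
python3 -c "
from h import *
st();a=camera('scene')[:,:,::-1];cv2.imwrite('pics/s6.png',cv2.resize(a[150:250,130:280],None,fx=5,fy=5,interpolation=cv2.INTER_CUBIC));cv2.imwrite('pics/w6.png',camera('wrist')[:,:,::-1])"
```

```text
t 5.22 fix [-61.7 -36.6  -2.1] yawerr 0.09 tilt xyz [ 0.008  0.004 -1.   ] F [-0.2 -0.2  0.1] w 0.0591 q [-0.38  0.54 -0.3   1.96  0.25  0.67 -2.8 ]
```

View pics/s6.png

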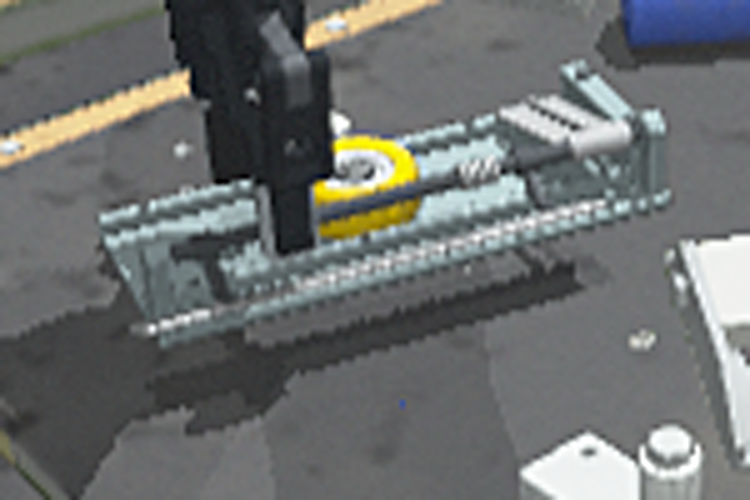

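View pics/w6.png

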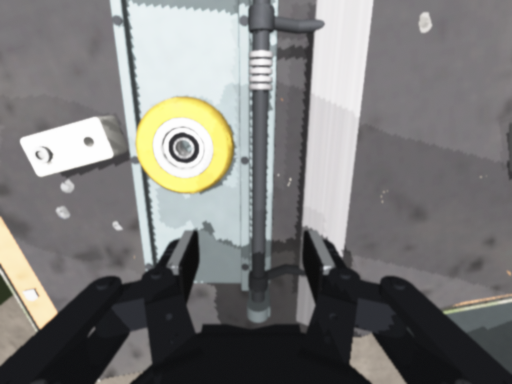

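```bash
python3 - <<'E'
from h import *
m=camera_model('wrist')
for z in (.036,.039,.042): print(z,[tofix(ray(m,u,v,z)).round(1) for u,v in((190,231),(197,233),(304,233),(311,231))])
print("wheel c",tofix(ray(m,184.5,145,.025)),"rear",tofix(ray(m,184,193,.017)))
print("paddle", [tofix(ray(m,*q)).round(1) for q in((311,120,.027),(354,180,.039))])
E
```

```text
0.036 [array([-57.1,  -2.1,  36. ]), array([-58.3,  -6.1,  36. ]), array([-58.1, -67.8,  36. ]), array([-56.8, -71.8,  36. ])]
0.039 [array([-55.6,  -2.8,  39. ]), array([-56.8,  -6.7,  39. ]), array([-56.5, -67.2,  39. ]), array([-55.3, -71.1,  39. ])]
0.042 [array([-54.1,  -3.6,  42. ]), array([-55.3,  -7.4,  42. ]), array([-55. , -66.6,  42. ]), array([-53.8, -70.3,  42. ])]
wheel c [-9.16485097  0.26083707 25.        ] rear [-40.40732568   4.71128723  17.        ]
paddle [array([  4.8, -69.5,  27. ]), array([-25.3, -91.8,  39. ])]
```

>>> {"method": "drive_tool", "body": {
  "commands": [
    [[0,0,0.005],0,0.69],
    [[0,0,0.005],0,0.69],
    [[0,0,0.005],0,0.69],
    [[0,0,0],0,0.69]
  ]
}}

```text
time_s: 5.82
tool_pos: [0.4727, 0.2705, -0.0166]
orientation: [-3.074, 0.605, -0.015]
ft_force: [-0.0, 0.9, 1.7]
width: 0.0591
```

```bash
python3 -c "
from h import *
st();a=camera('scene')[:,:,::-1];cv2.imwrite('pics/s7.png',cv2.resize(a[150:250,130:280],None,fx=5,fy=5,interpolation=cv2.INTER_CUBIC))"
```

```text
t 5.83 fix [-61.  -34.4 -16.6] yawerr 0.11 tilt xyz [ 0.011  0.007 -1.   ] F [-0.   0.9  1.7] w 0.0591 q [-0.39  0.56 -0.29  1.97  0.26  0.63 -2.8 ]
```

View pics/s7.png

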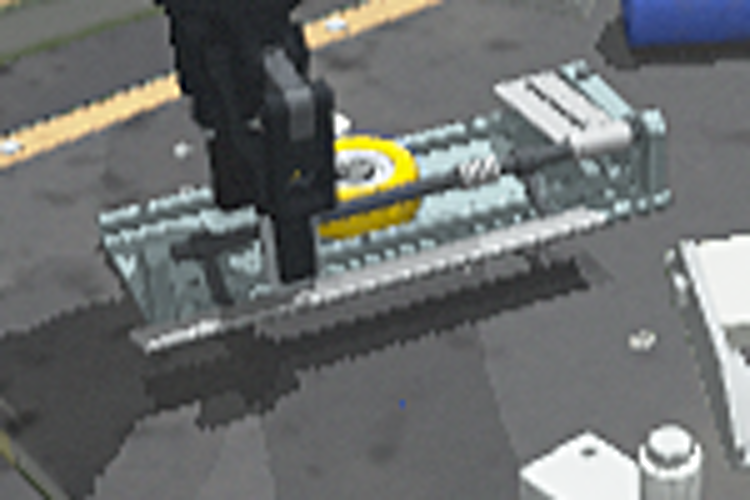

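>>> {"method": "drive_tool", "body": {
  "commands": [
    [[0,0.002,0.005],-1,0.69],
    [[0,0.001,0.005],-1,0.69],
    [[0,0,0.002],0,0.69],
    [[0,0,0],0,0.69]
  ]
}}

```text
time_s: 6.38
tool_pos: [0.4742, 0.2755, -0.0256]
orientation: [-3.074, 0.54, -0.023]
ft_force: [-0.4, 0.4, 3.4]
width: 0.0592
```

```bash
python3 -c "
from h import *
st();a=camera('scene')[:,:,::-1];cv2.imwrite('pics/s8.png',cv2.resize(a[150:250,130:280],None,fx=5,fy=5,interpolation=cv2.INTER_CUBIC));cv2.imwrite('pics/w8.png',camera('wrist')[:,:,::-1])"
```

```text
t 6.38 fix [-61.4 -29.2 -25.6] yawerr 2.45 tilt xyz [ 0.018  0.018 -1.   ] F [-0.4  0.4  3.4] w 0.0592 q [-0.39  0.58 -0.29  1.97  0.28  0.6  -2.78]
```

View pics/s8.png

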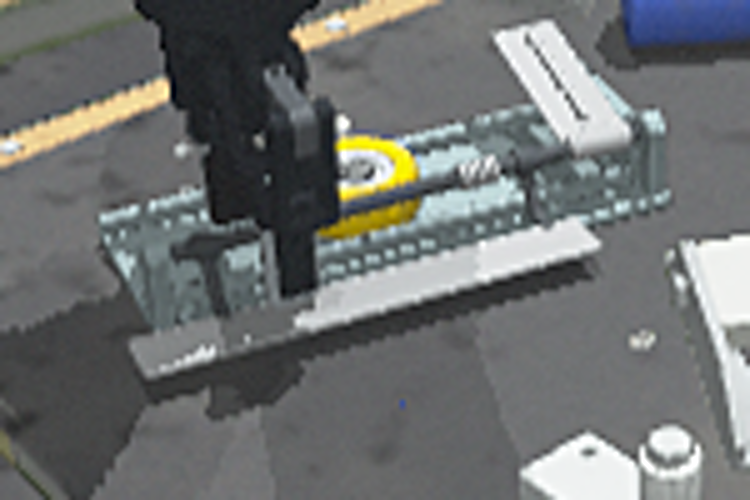

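View pics/w8.png

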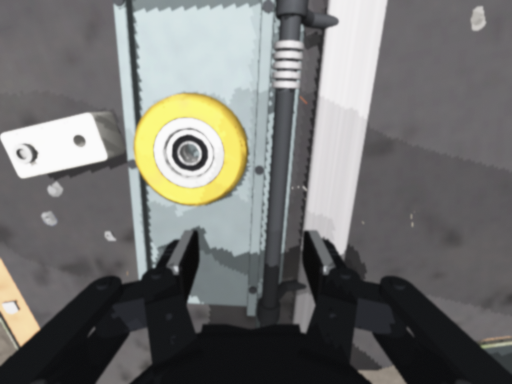

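```bash
cat >> h.py <<'E'
def f2w(X,Y,Z):
    p=FX;c,s=np.cos(p[2]),np.sin(p[2]);return [p[0]+(c*X-s*Y)/1000,p[1]+(s*X+c*Y)/1000,Z/1000]
E
python3 - <<'E'
from h import *
M=camera_model('scene')
def rot(y,z,t):
    a,b=y+42,z-36;return -42+a*np.cos(t)-b*np.sin(t),36+a*np.sin(t)+b*np.cos(t)
for t in (0,.3,.4,.5,.6,.7):
    o=[]
    for x,y,z in((69,36,15.5),(-130,-91,39),(65,-91,39)):
        u,v=proj(M,f2w(x,*rot(y,z,t)));o.append((round((u-129.5)*5),round((v-149.5)*5)))
    print(t,o)
E
```

```text
0 [(488, 108), (135, 325), (603, 196)]
0.3 [(484, 59), (139, 355), (603, 225)]
0.4 [(483, 43), (139, 364), (601, 233)]
0.5 [(484, 29), (140, 371), (600, 240)]
0.6 [(485, 16), (139, 377), (597, 246)]
0.7 [(487, 3), (139, 382), (595, 252)]
```

Flap corner at crop (493,30) corresponds to about 0.5 rad, so it is well open, and the wheel has not moved. I'll start pushing.

>>> {"method": "drive_tool", "body": {
  "commands": [
    [[0.005,0.003,0.001],0,0.69],
    [[0.006,0.003,0.001],0,0.69],
    [[0.006,0.002,0.001],0,0.69],
    [[0,0,0.001],0,0.69]
  ]
}}

```text
time_s: 6.98
tool_pos: [0.4866, 0.2641, -0.029]
orientation: [-3.071, 0.537, -0.022]
ft_force: [1.4, 1.8, 5.4]
width: 0.059
```

```bash
python3 -c "
from h import *
st();a=camera('scene')[:,:,::-1];cv2.imwrite('pics/s9.png',cv2.resize(a[150:250,130:280],None,fx=5,fy=5,interpolation=cv2.INTER_CUBIC));cv2.imwrite('pics/w9.png',camera('wrist')[:,:,::-1])"
```

```text
t 6.97 fix [-45.6 -35.  -29. ] yawerr 2.54 tilt xyz [ 0.018  0.021 -1.   ] F [1.4 1.8 5.4] w 0.059 q [-0.35  0.59 -0.29  1.96  0.28  0.6  -2.74]
```

View pics/s9.png

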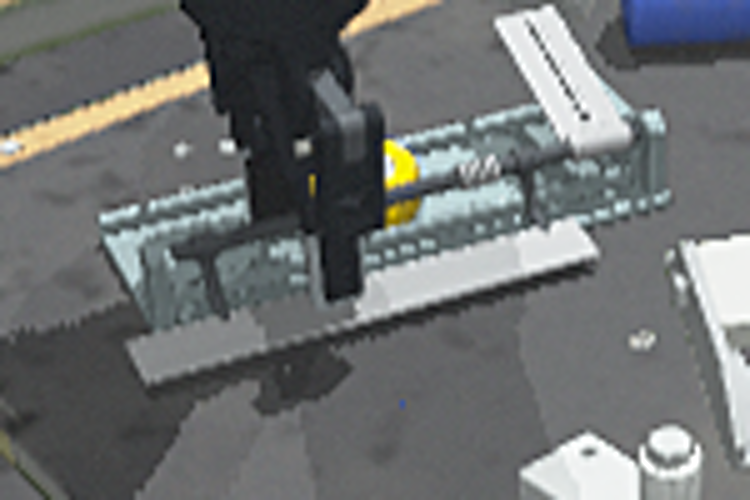

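View pics/w9.png

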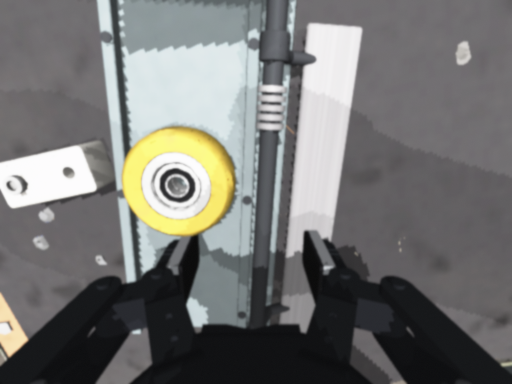

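>>> {"method": "drive_tool", "body": {
  "commands": [
    [[0.008,0,0],0,0.69],
    [[0.008,0,0],0,0.69],
    [[0.008,0,0],0,0.69],
    [[0.008,0,0],0,0.69]
  ]
}}

```text
time_s: 7.58
tool_pos: [0.5154, 0.2515, -0.0297]
orientation: [-3.075, 0.536, -0.015]
ft_force: [-4.6, 1.6, 4.9]
width: 0.059
```

```bash
python3 -c "
from h import *
st();a=camera('scene')[:,:,::-1];cv2.imwrite('pics/s10.png',cv2.resize(a[150:250,130:280],None,fx=5,fy=5,interpolation=cv2.INTER_CUBIC));cv2.imwrite('pics/w10.png',camera('wrist')[:,:,::-1])"
```

```text
t 7.58 fix [-14.2 -35.7 -29.7] yawerr 2.61 tilt xyz [ 0.013  0.018 -1.   ] F [-4.6  1.6  4.9] w 0.059 q [-0.31  0.62 -0.3   1.91  0.27  0.64 -2.69]
```

View pics/s10.png

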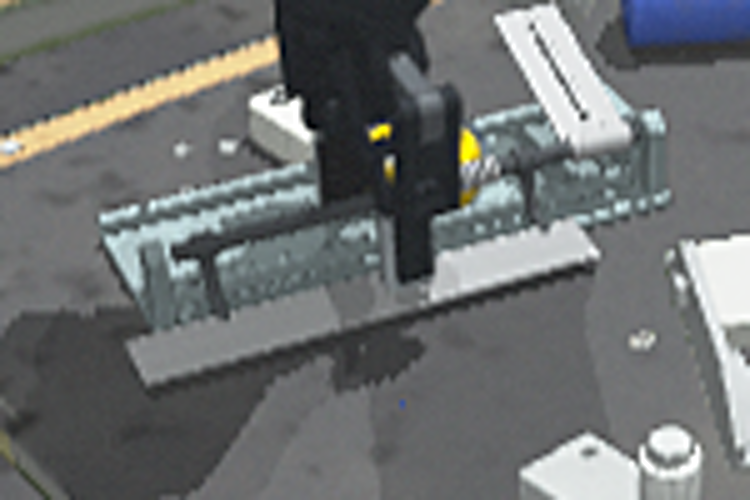

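View pics/w10.png

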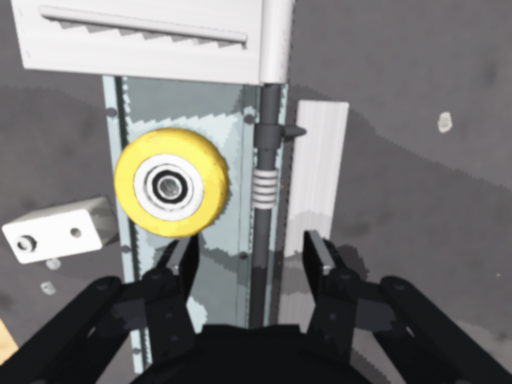

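```bash
python3 -c "
from h import *
m=camera_model('wrist');print(tofix(ray(m,170,183,.027)))"
```

```text
[24.3202162   2.58675057 27.        ]
```

>>> {"method": "drive_tool", "body": {
  "commands": [
    [[0.008,0,0],0,0.69],
    [[0.008,0,0],0,0.69],
    [[0.008,0,0],0,0.69]
  ]
}}

```text
time_s: 8.05
tool_pos: [0.5396, 0.2422, -0.0296]
orientation: [-3.076, 0.537, -0.015]
ft_force: [-4.3, 1.8, 4.6]
width: 0.0589
```

```bash
python3 -c "
from h import *
st();a=camera('scene')[:,:,::-1];cv2.imwrite('pics/s11.png',cv2.resize(a[150:250,130:280],None,fx=5,fy=5,interpolation=cv2.INTER_CUBIC));cv2.imwrite('pics/w11.png',camera('wrist')[:,:,::-1])"
```

```text
t 8.05 fix [ 11.7 -35.  -29.6] yawerr 2.57 tilt xyz [ 0.013  0.017 -1.   ] F [-4.3  1.8  4.6] w 0.0589 q [-0.28  0.64 -0.29  1.86  0.27  0.66 -2.65]
```

View pics/s11.png

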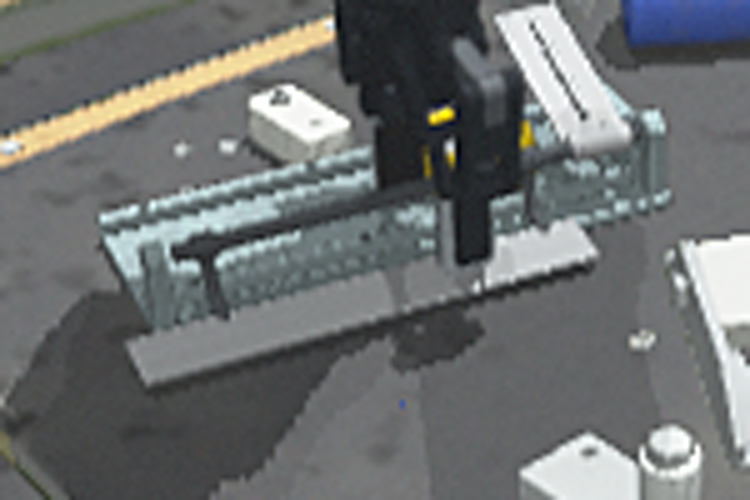

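View pics/w11.png

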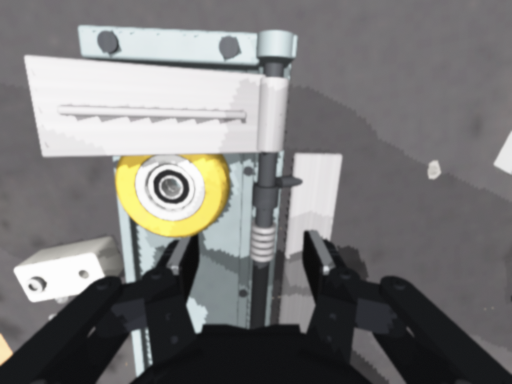

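>>> {"method": "drive_tool", "body": {
  "commands": [
    [[0.008,0,0],0,0.69],
    [[0.008,0,0],0,0.69],
    [[0.005,0,0],0,0.69]
  ]
}}

```text
time_s: 8.52
tool_pos: [0.5611, 0.2341, -0.0296]
orientation: [-3.075, 0.539, -0.016]
ft_force: [-4.4, -0.3, 4.3]
width: 0.059
```

```bash
python3 -c "
from h import *
st();a=camera('scene')[:,:,::-1];cv2.imwrite('pics/s12.png',cv2.resize(a[150:250,130:280],None,fx=5,fy=5,interpolation=cv2.INTER_CUBIC));cv2.imwrite('pics/w12.png',camera('wrist')[:,:,::-1])"
```

```text
t 8.53 fix [ 34.6 -34.3 -29.6] yawerr 2.51 tilt xyz [ 0.014  0.017 -1.   ] F [-4.4 -0.3  4.3] w 0.059 q [-0.26  0.66 -0.29  1.82  0.27  0.68 -2.62]
```

View pics/w12.png

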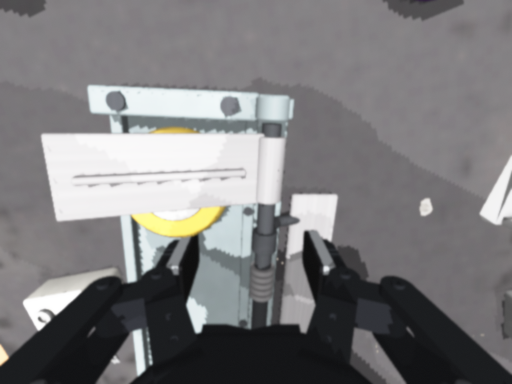

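View pics/s12.png

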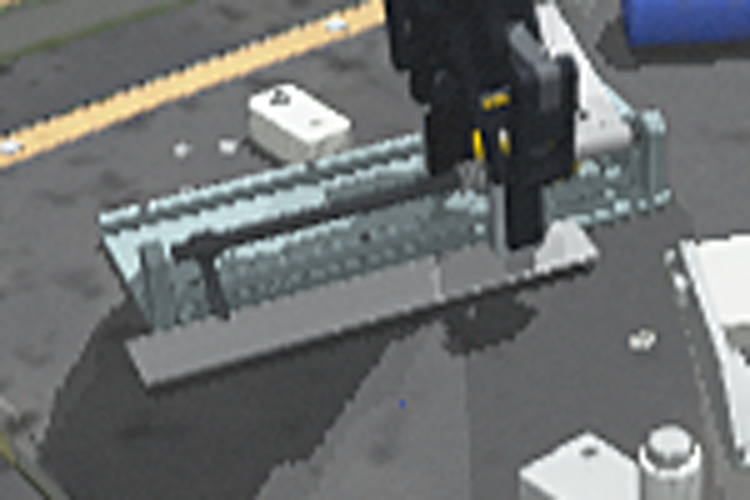

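>>> {"method": "drive_tool", "body": {
  "commands": [
    [[0.003,0,0],0,0.69],
    [[0.002,0,0],0,0.69]
  ]
}}

```text
time_s: 8.88
tool_pos: [0.566, 0.2323, -0.0295]
orientation: [-3.075, 0.539, -0.017]
ft_force: [-5.0, 0.1, 3.8]
width: 0.059
```

```bash
python3 -c "
from h import *
st()"
```

```text
t 8.88 fix [ 39.8 -34.1 -29.5] yawerr 2.51 tilt xyz [ 0.014  0.017 -1.   ] F [-5.   0.1  3.8] w 0.059 q [-0.25  0.66 -0.29  1.81  0.27  0.69 -2.61]
```

>>> {"method": "drive_tool", "body": {
  "commands": [
    [[0.003,0,0],0,0.69],
    [[0.002,0,0],0,0.69]
  ]
}}

```text
time_s: 9.12
tool_pos: [0.5671, 0.232, -0.0297]
orientation: [-3.077, 0.535, -0.008]
ft_force: [-10.7, 0.6, 9.0]
width: 0.0591
```

```bash
python3 -c "
from h import *
st();cv2.imwrite('pics/w13.png',camera('wrist')[:,:,::-1])"
```

```text
t 9.12 fix [ 41.  -34.  -29.7] yawerr 2.67 tilt xyz [ 0.008  0.017 -1.   ] F [-10.7   0.6   9. ] w 0.0591 q [-0.25  0.67 -0.3   1.8   0.27  0.7  -2.6 ]
```

View pics/w13.png

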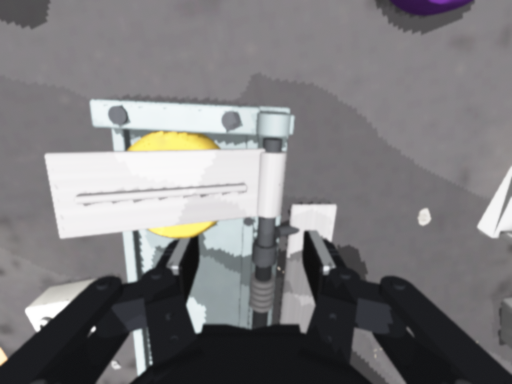

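>>> {"method": "drive_tool", "body": {
  "commands": [
    [[0.003,0,0],0,0.69],
    [[0.001,0,0],0,0.69]
  ]
}}

```text
time_s: 9.43
tool_pos: [0.5669, 0.2321, -0.0298]
orientation: [-3.08, 0.529, 0.001]
ft_force: [-5.7, -0.8, 5.9]
width: 0.0587
```

```bash
python3 -c "
from h import *
st()"
```

```text
t 9.43 fix [ 40.8 -34.  -29.8] yawerr 2.89 tilt xyz [ 0.002  0.017 -1.   ] F [-5.7 -0.8  5.9] w 0.0587 q [-0.24  0.67 -0.3   1.8   0.27  0.7  -2.6 ]
```

The wheel is home: the TCP stopped advancing and the force jumped from about 5 N to 10.7 N. Next I back off with the paddle still held down.

>>> {"method": "drive_tool", "body": {
  "commands": [
    [[-0.004,0,0],0,0.69],
    [[-0.004,0,0],0,0.69],
    [[-0.004,0,0],0,0.69]
  ]
}}

```text
time_s: 9.8
tool_pos: [0.5598, 0.235, -0.0286]
orientation: [-3.078, 0.532, -0.01]
ft_force: [0.9, -1.1, 3.4]
width: 0.0591
```

```bash
python3 -c "
from h import *
st();cv2.imwrite('pics/w14.png',camera('wrist')[:,:,::-1])"
```

```text
t 9.8 fix [ 33.1 -34.  -28.6] yawerr 2.79 tilt xyz [ 0.01   0.017 -1.   ] F [ 0.9 -1.1  3.4] w 0.0591 q [-0.25  0.66 -0.3   1.82  0.27  0.69 -2.61]
```

View pics/w14.png

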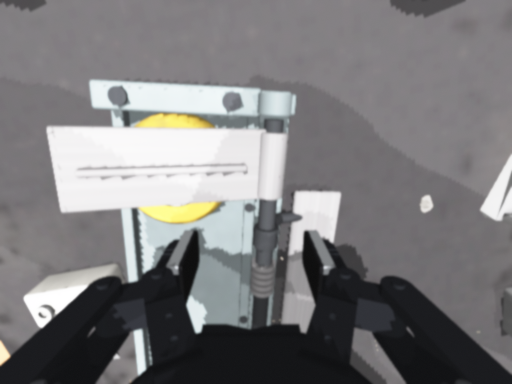

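>>> {"method": "drive_tool", "body": {
  "commands": [
    [[-0.003,0,-0.004],0,0.69],
    [[-0.002,0,-0.005],0,0.69],
    [[0,0,-0.006],0,0.69],
    [[0,0,-0.008],0,0.69],
    [[0,0,-0.012],0,0.69],
    [[0,0,-0.02],0,0.69],
    [[0,0,-0.03],0,0.69],
    [[0,0,-0.03],0,0.69]
  ]
}}

```text
time_s: 10.85
tool_pos: [0.5497, 0.2355, 0.0896]
orientation: [-3.08, 0.529, 0.001]
ft_force: [-0.1, 0.4, -0.3]
width: 0.0586
```

```bash
python3 -c "
from h import *
st();a=camera('scene')[:,:,::-1];cv2.imwrite('pics/s15.png',cv2.resize(a[150:250,130:280],None,fx=5,fy=5,interpolation=cv2.INTER_CUBIC));cv2.imwrite('pics/w15.png',camera('wrist')[:,:,::-1])"
```

```text
t 10.85 fix [ 23.6 -37.4  89.6] yawerr 2.89 tilt xyz [ 0.002  0.016 -1.   ] F [-0.1  0.4 -0.3] w 0.0586 q [-0.22  0.5  -0.35  1.76  0.19  0.91 -2.56]
```

View pics/w15.png

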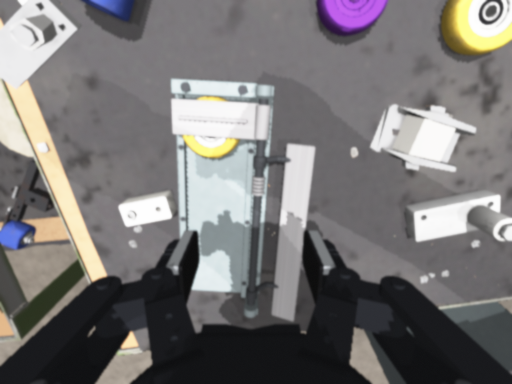

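View pics/s15.png

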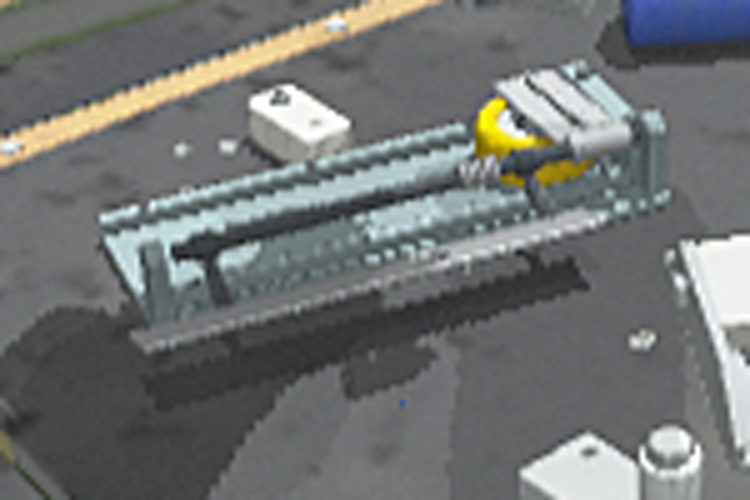

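>>> {"method": "drive_tool", "body": {
  "commands": [
    [[0,0,-0.04],0,0.69],
    [[0,0,-0.03],0,0.69],
    [[0,0,0],0,0.69],
    [[0,0,0],0,0.69]
  ]
}}

```text
time_s: 11.45
tool_pos: [0.5502, 0.2346, 0.1633]
orientation: [-3.078, 0.529, -0.005]
ft_force: [0.0, 0.2, -0.1]
width: 0.0588
```

```bash
python3 - <<'E'
from h import *
st();m=camera_model('wrist');a=camera('wrist')[:,:,::-1]
h=cv2.cvtColor(np.ascontiguousarray(a),cv2.COLOR_BGR2HSV)
y=cv2.inRange(h,(18,120,90),(38,255,255));ys,xs=np.where(y[:,120:300]>0);xs=xs+120
k=(ys<220)&(xs>170)&(xs<280)
xs,ys=xs[k],ys[k];print(xs.min(),xs.max(),ys.min(),ys.max())
i=ys.argmax();j=ys.argmin()
print("rear",tofix(ray(m,xs[i],ys[i]+.5,.017)),"front(top rim)",tofix(ray(m,xs[j],ys[j]-.5,.025)))
cv2.imwrite('pics/w16.png',cv2.resize(a[0:260,100:360],None,fx=2.3,fy=2.3))
E
```

```text
t 11.45 fix [ 24.4 -38.1 163.3] yawerr 2.88 tilt xyz [ 0.006  0.018 -1.   ] F [ 0.   0.2 -0.1] w 0.0588 q [-0.2   0.41 -0.37  1.69  0.15  1.05 -2.53]
197 239 97 144
rear [47.28261884  9.04055513 17.        ] front(top rim) [101.82721165   8.3527841   25.        ]
```

View pics/w16.png

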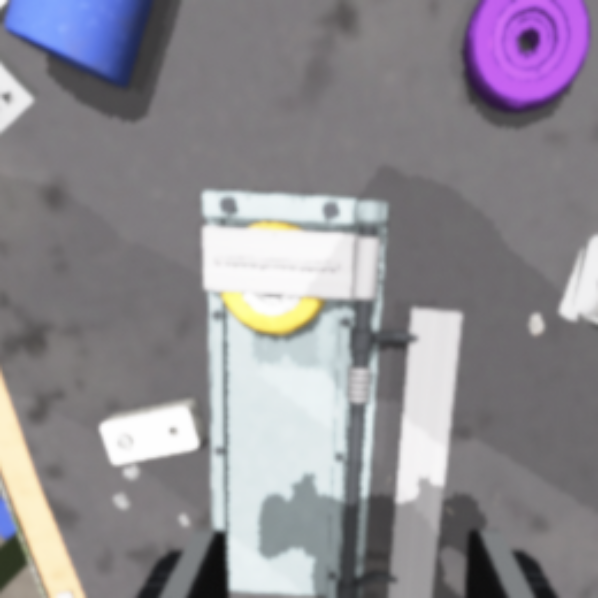

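The wheel sits against the stop: rear edge at x 47, front edge at x 102, so the centre is near 74.6. The flap lies on it and the robot is clear.

```bash
python3 -c "
from plant import *
print(hand_in())"
```

```text
the job is handed in; nothing more can be done
None
```

The small yellow wheel is loaded. I pressed the paddle until the flap stood about 0.5–0.6 rad open and pushed the wheel along the lane to the end stop. I then backed off with the paddle still down, let it up and moved clear. I handed in at about 11.5 s of the 40 s allowed; no verdict was reported.

**Last checks:**
- **Home position:** when the wheel reached the stop, the TCP stopped advancing and the force rose from about 5 N to 10.7 N.
- **Wheel centre:** the last wrist picture puts its rear edge at x ≈ 47 mm and front edge at x ≈ 102 mm. That gives a centre of about 74.6 mm, against the seat's 75 mm.
- **Flap:** it rests on the wheel at about 0.15 rad, judged from the scene picture. I could not measure its pressing force.
- **Robot:** wrist force was about 0 N, with the tool well above the fixture.
- **Loose parts:** nothing touched them as far as I could see, but I did not measure their positions again.

**What disagreed:**
- **Fingertip height:** both cameras showed the fingertips about 40 mm above the reported TCP, so I set the height by pictures and contact force instead.
- **Fixture pose:** one early wrist-camera reading was 3–4 mm off the top-camera fit, but a closer second reading agreed with the fit.
- **Sideways position:** the last pictures put the wheel about 8 mm off the lane centre line. The guide strips allow only about 2.5 mm, so I took this as measurement error and did not resolve it.

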